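# Meter three terminal strips from a tip bin

## Task

Of the two blue tip bins on the electronics bench, take the one with the green terminal strips by its handle and tip it slowly, only as far as it takes for the front strips to slide; hold it there until the three front strips have gone into the white tray under its lip, keeping the other three in the bin. Then lower the bin gently back to its level rest, without dropping it, and let go; leave the bin of heat sinks alone.

Things in the scene. Friction and masses are not known exactly. Their poses are not given: they have to be found in the camera images.
- strip_bin (a joint): Tilt (rad) of the blue bin with six green strips in single file: 0 = at rest, grows as the handle is lifted, stop at 0.9; falls back if let go. Level hinge at the lip. Floor: the last 78 mm before the lip is a ramp, 14 degrees steeper than the flat floor behind it. Friction varies: the front strips slide at a tilt between 0.15 and 0.43, the back ones about 0.24 rad later. Lifting takes about 3 N.
- strip_bin_handle (a point): Centre of that bin's handle: a level round black bar, 14 mm thick, 80 mm long, on arms 50 mm behind the back wall, level with the wall's top. At rest x points along the bin to the lip, y along the bar, z up, height about 134 mm. The hinge axis lies 206 mm ahead along x and 49 mm lower; the bar moves on an arc about it and may turn between the fingers. 43 mm clear ahead of the bar, free behind.
- strip_bin_tray (a point): Centre of the inner floor of the fixed white catch tray below that bin's lip, 151 mm long (x, away from the bin) by 108 mm wide, walls 32 to 40 mm high; z up. It is 52 mm ahead of the hinge axis and 75 mm below it; strips may come to lie on one another there, up to 60 mm above its floor.
- strip3_mid (a point): Centre of the third green terminal strip from the lip (22 x 60 x 14 mm, 25 g, steel screws on top), the rearmost of the three on the ramp and the last that must go into the tray. In single file it cannot pass the two before it.
- strip4_mid (a point): Centre of the fourth green strip from the lip (same size), the foremost on the flat floor; it and the two behind it must stay in the bin.
- sink_bin (a joint): Tilt (rad, 0 = at rest) of the second bin, same build and colour, which holds six bare aluminium finned heat sinks. Leave it alone. The two bins swap sides.
Not all that is in view belongs to the job. Leave any orange look-alike of the part that bears strip4_mid alone.

How it is judged:
On the way:
1. the third strip is in the tray while the bin is still held tipped, with the fourth still in the bin (x of strip3_mid in the frame of strip_bin_tray between -0.078 and 0.078 m and y of strip3_mid in the frame of strip_bin_tray between -0.058 and 0.058 m and z of strip3_mid in the frame of strip_bin_tray below 0.062 m and x of strip4_mid in the frame of strip_bin_handle between 0.03 and 0.19 m and y of strip4_mid in the frame of strip_bin_handle between -0.04 and 0.04 m and z of strip4_mid in the frame of strip_bin_handle between -0.06 and 0.03 m and value of joint strip_bin above 0.1 rad), for 0.2 s.
At the end, for the whole second after the job is handed in: The third strip (and so the two before it) lies in the white tray, the fourth (and so the two behind it) is still in its bin, the bin is back down within 0.06 rad of level and released, and the heat-sink bin is down too (x of strip3_mid in the frame of strip_bin_tray between -0.078 and 0.078 m and y of strip3_mid in the frame of strip_bin_tray between -0.058 and 0.058 m and z of strip3_mid in the frame of strip_bin_tray below 0.062 m and x of strip4_mid in the frame of strip_bin_handle between 0.03 and 0.19 m and y of strip4_mid in the frame of strip_bin_handle between -0.04 and 0.04 m and z of strip4_mid in the frame of strip_bin_handle between -0.06 and 0.03 m and value of joint each of strip_bin, sink_bin below 0.06 rad); the robot touches nothing.
It fails at once if the strip bin is dropped or flung (turns faster than 2.5 rad/s) (velocity of joint strip_bin below -2.5 rad/s or velocity of joint strip_bin above 2.5 rad/s).
It fails at once if the heat-sink bin is tipped (over 0.1 rad) (value of joint sink_bin above 0.1 rad).
It fails at once if the fourth strip has left the bin (not (x of strip4_mid in the frame of strip_bin_handle between 0.03 and 0.19 m and y of strip4_mid in the frame of strip_bin_handle between -0.04 and 0.04 m and z of strip4_mid in the frame of strip_bin_handle between -0.06 and 0.03 m)).
It also fails if it takes over 45 s, if anything falls off the work surface, if the arm or the gripper's body presses on something with over 40 N, if the wrist force passes 120 N, or if a joint passes its speed limit or range.

## Robot

A 6-joint arm with a two-finger parallel gripper is mounted at the origin on the work surface. World frame = base frame: x ahead of the robot, y to its left, z up, the work surface at z = 0. Lengths are in m, angles in rad, forces in N, time in s.
With the tool pointing down it reaches from about 0.375 to 0.975 m from the base axis. Payload 3.8 kg.
Tool frame: the origin (TCP) lies midway between the tips of the shut fingers; the grasp point (between the pads) lies 19 mm behind it; z points along the fingers, y is the line along which they close (so a half turn about z gives the same grasp; the last joint's range is limited). The gripper opens to 88 mm and grips with 3 to 60 N. Pads are 18 mm wide; open, the fingers measure 123 mm over their backs; the gripper's body (75 mm by 187 mm) begins 45 mm behind the grasp point.
Start: joints at [-1.164, 0.264, 1.604, -0, 1.274, -0.037], TCP at [0.29, -0.61, 0.239] pointing down, gripper open.
Joint ranges: [-2.63, 2.63], [-0.94, 2.18], [0.31, 2.57], [-1.31, 4.45], [0, 2.66], [-2.55, 2.55]. Speed limits (rad/s): [2.57, 2.57, 3.14, 3.14, 3.14, 3.14].

## Interface

Orientations are given as a rotation vector (axis times angle).
In Python, from cell import manip, inverse_kinematics, cams, order gives the robot as it stands. Calls block until the motion is done:
- manip.move_pose(position, orientation): joint-space move of the TCP to a pose.
- manip.move_linear(position, rate=0.15, rot=None): straight line of the TCP; rot=None keeps the orientation; rate is the mean speed in m/s.
- manip.set_joints(angles): joint-space move.
- manip.set_gripper(opening, force=None): finger opening in m; force is the grip in N (None keeps the last); returns when the fingers have stopped.
- manip.dwell(seconds).
- inverse_kinematics(position, orientation): joint angles nearest the present ones, or None.
- manip.state(): the state.
- cams.capture(name): name is "scene" or "top" or "wrist"; returns a dict with "image" (420x560x3 uint8, blue, green, red), "z_map" (420x560 float32, m along the optical axis (not along the pixel's ray), 0 where there is no reading), "intrinsics" (3x3 intrinsics, pixels), "position" and "orientation" of the camera in the world; the wrist camera has in their place "T_tool_cam" (4x4, takes a point from camera to tool coordinates, whose origin is the TCP and whose axes are the flange's). Camera axes: x right, y down, z forward; pixel columns grow to the right and rows downward; lengths in m; the calibration is good to about 2 mm. A picture is of the moment at which its call begins: read the wrist's pose just before it.
A pose or a line that the arm cannot do raises manip.IKError and nothing moves.
- order.close_job(): hands the job in; it is judged then, once.
The state is a dict: "clock": time; "joint_pos": joint angles; "joint_velocities": joint speeds; "tau": joint torques, N m; "tool_pos": TCP position; "tcp_rot": TCP orientation; "contact_force": force on the tool from outside, world axes, zero at the start; "moment": the same for the moment, N m; "gripper_width": finger opening in m; "grasp_force": force on a finger pad.
Only numpy, scipy, OpenCV 4.12 (cv2) and the standard library are available. Lean on these libraries where they do the work, as an engineer would, in place of code of your own. Each camera call takes 0.05 s, during which the arm holds its last target. There are 200 camera calls.

## Working session

There is one attempt and no reset: what is moved stays moved. The work goes in short steps, each a Python script; the robot and the scene stay as the last script left them, time stands still between calls to the robot, and variables do not carry over. Pictures are saved under pics/ and viewed, at most 10 in all, crops included, and the job is handed in when it is done.

```bash
ls; mkdir -p pics
python3 - <<'E'
from cell import manip,cams
import cv2,numpy as np
for n in("scene","top"):
    c=cams.capture(n); cv2.imwrite(f"pics/{n}0.png",c["image"]); np.savez(f"pics/{n}0.npz",**c); print(n,c["position"],c["orientation"],c["intrinsics"])
s=manip.state();print(s["clock"],s["tool_pos"],s["tcp_rot"],s["gripper_width"])
E
```

```text
pics
scene [0.92737034 0.11939291 0.68090519] [-1.40635465 -2.42080238  0.68279235] [[385.07184819   0.         279.8135938 ]
 [  0.         385.07184819 204.70149615]
 [  0.           0.           1.        ]]
top [ 0.52286926 -0.04166052  1.00785563] [-2.17167431  2.20465672 -0.12177437] [[504.82075799   0.         281.6658879 ]
 [  0.         504.82075799 205.91165192]
 [  0.           0.           1.        ]]
0.1 [ 0.28956673 -0.60903764  0.23752951] [-3.06265567e+00 -6.90924122e-01  5.72246676e-04] 0.08813667362021396
```

View pics/top0.png

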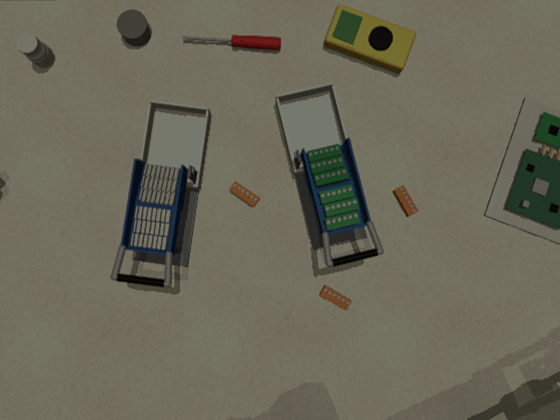

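View pics/scene0.png

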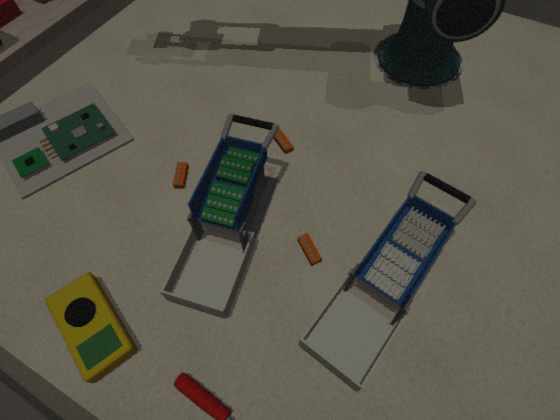

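The top view shows the green-strip bin with its black handle at about (354,257) and its tray at about (312,120). The heat-sink bin is on the left, with its handle at about (140,280). The orange decoys lie apart from both bins.

```bash
cat > h.py <<'E'
import numpy as np,cv2
from scipy.spatial.transform import Rotation as R
def ray(c,uv,z):
    K=c["intrinsics"];uv=np.atleast_2d(uv).astype(float)
    d=np.c_[(uv[:,0]-K[0,2])/K[0,0],(uv[:,1]-K[1,2])/K[1,1],np.ones(len(uv))]@R.from_rotvec(c["orientation"]).as_matrix().T
    return c["position"]+d*((z-c["position"][2])/d[:,2])[:,None]
def cloud(c):
    h,w=c["z_map"].shape;v,u=np.mgrid[:h,:w];K=c["intrinsics"];z=c["z_map"]
    p=np.stack([(u-K[0,2])/K[0,0]*z,(v-K[1,2])/K[1,1]*z,z],-1)
    return p@R.from_rotvec(c["orientation"]).as_matrix().T+c["position"]
E
python3 - <<'E'
from h import *
out={}
for n,box in(("top",(320,240,390,275)),("scene",(220,108,285,140))):
    c=dict(np.load(f"pics/{n}0.npz"));P=cloud(c);im=c["image"]
    x0,y0,x1,y1=box
    m=np.zeros(im.shape[:2],np.uint8);m[y0:y1,x0:x1]=(im[y0:y1,x0:x1].max(-1)<40)
    m&=((P[...,2]>.11)&(P[...,2]<.16)).astype(np.uint8)
    k,l,st,ce=cv2.connectedComponentsWithStats(m);i=1+st[1:,4].argmax();m=(l==i).astype(np.uint8)
    r=cv2.minAreaRect(np.argwhere(m)[:,::-1].astype(np.float32));b=cv2.boxPoints(r)
    p=P[m>0];w=ray(c,b,.134)
    print(n,st[i],"rect",r,"ray centre",ray(c,r[0],.138),"cloud med",np.median(p,0),"zmax",np.percentile(p[:,2],95))
    e=(w[0]-w[1],w[1]-w[2]);print("sides mm",[np.linalg.norm(a)*1e3 for a in e]);a=max(e,key=np.linalg.norm);print("bar dir deg",np.degrees(np.arctan2(a[1],a[0]))%180)
    hsv=cv2.cvtColor(im,cv2.COLOR_BGR2HSV);g=cv2.inRange(hsv,(45,90,40),(75,255,255))
    q=P[(g>0)&(P[...,2]>.06)&(P[...,2]<.15)]
    # keep near handle
    h=np.median(p,0);q=q[np.linalg.norm(q[:,:2]-h[:2],axis=1)<.25]
    mu=q.mean(0);d=np.linalg.svd(q[:,:2]-mu[:2],full_matrices=False)[2][0]
    print("green",len(q),mu,q[:,2].min(),q[:,2].max(),"axis",np.degrees(np.arctan2(d[1],d[0]))%180,"handle->green",np.degrees(np.arctan2(*(mu-h)[[1,0]])))
E
```

```text
top [332 249  46  17 327] rect ((354.4411926269531, 256.7647399902344), (7.518604278564453, 45.59669494628906), 75.96376037597656) ray centre [[ 0.5091238  -0.18708023  0.138     ]] cloud med [ 0.50890278 -0.18720977  0.14025923] zmax 0.14314362979906545
sides mm [np.float64(79.34612308655534), np.float64(12.928925597702666)]
bar dir deg 102.95878793986074
green 1904 [ 0.63378688 -0.15716325  0.11298227] 0.09646989227943092 0.12307709717550042 axis 13.688050250631107 handle->green 13.527976331867519
scene [232 115  41  15 256] rect ((251.92941284179688, 121.81764221191406), (40.13214111328125, 6.616379737854004), 12.528807640075684) ray centre [[ 0.51317005 -0.18670905  0.138     ]] cloud med [ 0.5132883  -0.18610651  0.13853573] zmax 0.14149234232046137
sides mm [np.float64(16.897742206732918), np.float64(79.6637179797409)]
bar dir deg 102.781358536686
green 1792 [ 0.64154519 -0.15659045  0.11198114] 0.09236794336846832 0.13092705247054737 axis 13.110886250495934 handle->green 12.959965331743112
```

```bash
cat >> h.py <<'E'
YAW=np.radians(13.2);H=np.array([.511,-.187,.134])
ex=np.array([np.cos(YAW),np.sin(YAW),0]);ey=np.array([-ex[1],ex[0],0]);ez=np.array([0,0,1.])
HINGE=H+.206*ex-.049*ez
def rot(sgn): y=sgn*ex;z=-ez;return R.from_matrix(np.c_[np.cross(y,z),y,z]).as_rotvec()
def handle(t,off=0): c,s=np.cos(t),np.sin(t);return HINGE+ex*(-.206*c+.049*s+off)+ez*(.206*s+.049*c)
def green(c,t):
    """green points in hinge frame: world-level (s,y,z) and along tilted bin"""
    P=cloud(c);hsv=cv2.cvtColor(c["image"],cv2.COLOR_BGR2HSV);g=cv2.inRange(hsv,(45,90,40),(75,255,255))
    q=P[(g>0)&(c["z_map"]>0)]-HINGE;w=np.c_[q@ex,q@ey,q[:,2]]
    w=w[(abs(w[:,1])<.07)&(w[:,0]>-.2)&(w[:,0]<.15)]
    return w,w[:,0]*np.cos(t)-w[:,2]*np.sin(t)
E
python3 - <<'E'
from h import *
from cell import manip,cams,inverse_kinematics as ik
for n in("scene","top"):
    c=dict(np.load(f"pics/{n}0.npz"));w,s=green(c,0);print(n,np.histogram(s,np.arange(-.2,.16,.01))[0],w[:,2].min())
best=None
for g in(1,-1):
    j=[ik(handle(t)-.019*ez+u*ez,rot(g)) for t,u in((0,.12),(0,0),(.5,0),(.8,0))]
    print(g,*[None if a is None else np.round(a,2) for a in j])
    if all(a is not None for a in j) and (best is None or abs(j[1][5])<best[0]): best=(abs(j[1][5]),g)
g=best[1];print("use",g)
manip.move_pose(handle(0)+(.12-.019)*ez,rot(g));manip.set_gripper(.05)
c=cams.capture("wrist");cv2.imwrite("pics/wrist1.png",c["image"])
s=manip.state();np.savez("pics/wrist1.npz",tp=s["tool_pos"],tr=s["tcp_rot"],**c);print(s["clock"],s["tool_pos"],s["gripper_width"],s["contact_force"])
E
```

```text
scene [  0   0   0   0  17 124  88 133  84 151 120 107   0 156 105 166 102 150
 164 125   0   0   0   0   0   0   0   0   0   0   0   0   0   0   0] 0.007367943368468313
top [  0   0   0   0  43 166 113 170  90 179 129  89  10 184  89 177  99 162
 136  68   0   0   0   0   0   0   0   0   0   0   0   0   0   0   0] 0.011469892279430918
1 [-0.4   0.02  1.89 -0.    1.23 -0.63] [-0.4   0.13  2.01 -0.    1.01 -0.63] [-0.35  0.12  1.84 -0.    1.19 -0.58] [-0.31  0.17  1.7  -0.    1.27 -0.54]
-1 [-0.4   0.02  1.89 -0.    1.23  2.51] [-0.4   0.13  2.01 -0.    1.01  2.51] None None
use 1
2.6 [ 0.51100053 -0.18695796  0.23500899] 0.05006292894079624 [-0.55440148 -0.56200394 -0.27745447]
```

View pics/wrist1.png

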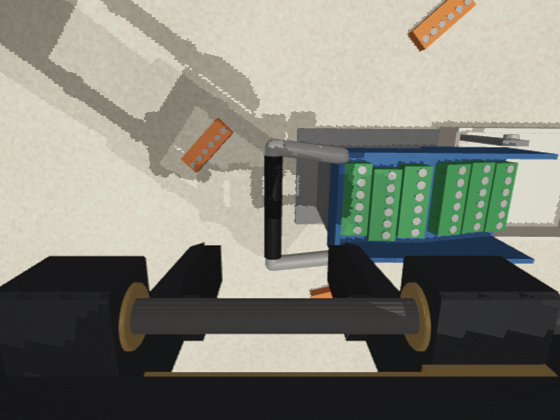

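The wrist view shows the bar, columns 265–282 and rows 155–258, centred between the fingers (inner edges about 220 and 330) and parallel to the pads. Next I descend and grip gently.

Run:
```python
from h import *
from cell import manip
manip.move_linear(handle(0)-.019*ez,rate=.12)
f0=manip.state()["contact_force"];print(f0)
manip.set_gripper(0,force=6)
s=manip.state();print(s["clock"],s["tool_pos"],s["gripper_width"],s["grasp_force"],"dF x,y,z bin",[(s["contact_force"]-f0)@a for a in(ex,ey,ez)])
```

```text
[-0.16247965  0.93424719  0.00193881]
4.3917 [ 0.50985321 -0.18726196  0.11503427] 0.013148477547885434 5.576357193058357 dF x,y,z bin [np.float64(-5.682071477278014), np.float64(-1.6700849488995875), np.float64(3.9891802487090966)]
```

```bash
cat > tip.py <<'E'
from h import *
from cell import manip,cams
def look(t,i=None):
    c=cams.capture("scene");w,s=green(c,t);zb=w[:,0]*np.sin(t)+w[:,2]*np.cos(t)
    if i: cv2.imwrite(f"pics/{i}.png",c["image"])
    b=zb>-.012
    return int((b&(s>-.077)&(s<.03)).sum()),int((b&(s<-.08)).sum()),round(float(s[b].max()),3),int((~b&(w[:,0]>-.02)).sum())
E
python3 - <<'E'
from tip import *
off=0;f0=np.array([-.16,.93,0])
for _ in range(5):
    fx=(manip.state()["contact_force"]-f0)@ex;print("off",off,"fx",round(fx,2))
    if abs(fx)<2.5: break
    off+=np.sign(fx)*.0012;manip.move_linear(handle(0,off)-.019*ez,rate=.02)
manip.set_gripper(0,force=25)
s=manip.state();print(s["clock"],s["gripper_width"],s["grasp_force"],s["contact_force"])
open("off","w").write(str(off))
b=look(0);print(b);t=0
while t<.12:
    t+=.02;manip.move_linear(handle(t,off)-.019*ez,rate=.025)
s=manip.state();print(t,s["clock"],s["gripper_width"],s["tool_pos"]-handle(t,off)+.019*ez,s["contact_force"],look(t,"tip12"))
E
```

```text
off 0 fx -5.68
off -0.0012 fx -1.74
4.8583 0.012760725610408743 24.417694061994553 [-2.64447259 -0.57254681  2.98977535]
(981, 663, -0.001, 0)
0.12000000000000001 6.8083 0.012588415388996363 [2.32451306e-04 4.37999930e-05 2.46408443e-04] [ 0.3068844  -1.7244525  -2.70495524] (978, 747, -0.001, 0)
```

View pics/tip12.png

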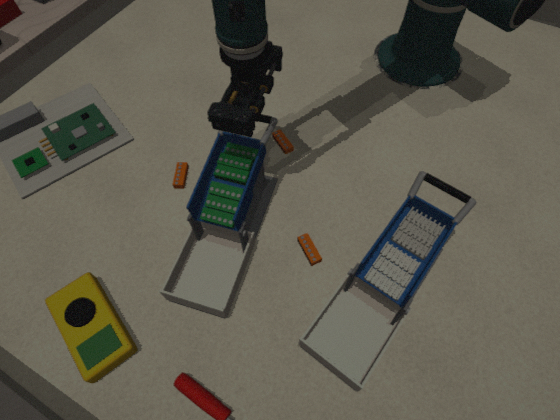

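The bin is held tipped at 0.12 rad, with all six strips still in place, (200–255, 150–225), and the tray empty. The gripper holds the bar. I'll continue in small steps.

Run:
```python
from tip import *
off=float(open("off").read());t=.12;on=None
while t<.5 and manip.state()["clock"]<32:
    if on is not None and t>on+.10: print("guard");break
    t+=.013;manip.move_linear(handle(t,off)-.019*ez,rate=.02);manip.dwell(.15)
    l=look(t);print(round(t,3),round(manip.state()["clock"],2),l)
    if on is None and (l[3]>40 or l[0]<800 or l[2]>.006): on=t
    if on:
        for _ in range(6):
            manip.dwell(.2);l=look(t)
            if l[0]<60:break
        print("hold",l)
        if l[0]<60: break
    if l[1]<500: print("back moved?");break
manip.dwell(.4);print(t,manip.state()["clock"],look(t,"tipend"));open("t","w").write(str(t))
```

```text
0.133 7.35 (989, 757, -0.001, 0)
0.146 7.84 (993, 747, -0.002, 0)
0.159 8.33 (988, 748, -0.001, 0)
0.172 8.82 (984, 769, -0.001, 0)
0.185 9.32 (980, 764, -0.001, 0)
0.198 9.81 (976, 771, -0.001, 0)
0.211 10.3 (972, 773, -0.001, 0)
0.224 10.79 (965, 777, -0.001, 0)
0.237 11.28 (972, 767, -0.001, 0)
0.25 11.78 (994, 763, 0.007, 1)
hold (0, 790, -0.081, 714)
0.2500000000000001 12.925 (0, 802, -0.081, 683)
```

View pics/tipend.png

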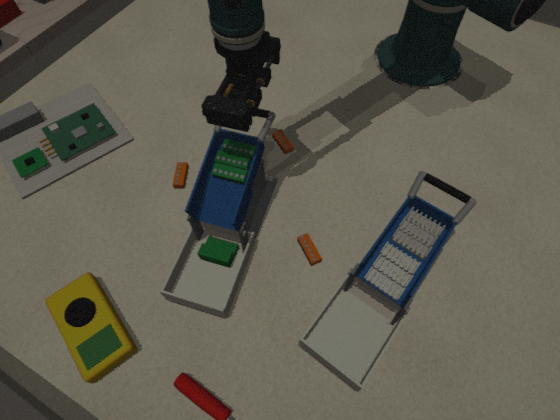

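The three front strips are in the tray, at about (218,250), and the other three are still in the bin at about (232,160). Next I check the heap, then lower the bin.

Run:
```python
from tip import *
off=float(open("off").read());t=float(open("t").read())
def heap(n):
    w,s=green(cams.capture(n),t);q=w[(w[:,0]>-.03)&(w[:,2]<0)];print(n,len(q),"s",q[:,0].min(),q[:,0].max(),"y",q[:,1].min(),q[:,1].max(),"z over tray",np.percentile(q[:,2],[2,98])+.075)
heap("scene");heap("top")
while t>1e-6:
    t=max(0,t-.03);manip.move_linear(handle(t,off)-.019*ez,rate=.025)
s=manip.state();print(s["clock"],s["contact_force"],s["gripper_width"],look(0,"down"))
manip.set_gripper(.05);manip.dwell(.3)
s=manip.state();print(s["clock"],s["contact_force"],s["grasp_force"])
heap("scene");heap("top")
manip.move_linear(handle(0,off)+.10*ez,rate=.1);print(manip.state()["clock"],look(0,"end"))
```

```text
scene 689 s -0.005447375655134824 0.0416599676713362 y -0.030420971045763752 0.030536638720961993 z over tray [0.00991064 0.02983628]
top 424 s -0.0018149471538513766 0.03884691825518072 y -0.029571502247944026 0.02961489677418785 z over tray [0.01098815 0.0316992 ]
16.525 [ 5.79653778  0.53876285 -2.95016026] 0.012277841947775288 (0, 687, -0.08, 675)
17.5833 [0.37064496 0.18034569 0.28878229] 0.0
scene 677 s -0.004072602812999807 0.041287449938256185 y -0.02926892176235332 0.030118465131724736 z over tray [0.00958573 0.02967592]
top 444 s 0.008363397740939447 0.03891783175902219 y -0.028739660480901867 0.03056575288355663 z over tray [0.01127978 0.03104448]
19.025 (0, 797, -0.081, 673)
```

View pics/end.png

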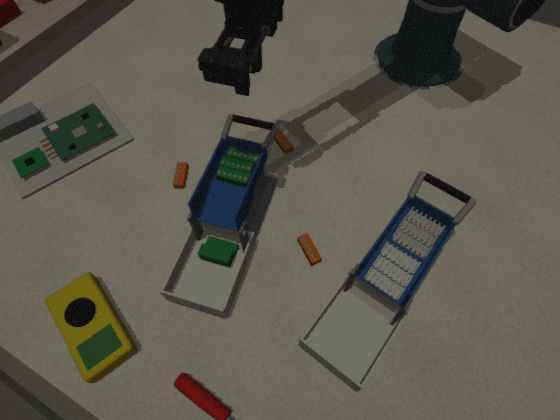

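The bin is level and released, with three strips in it at about (237,165) and three in the tray at about (218,250), heap height about 31 mm. The gripper is clear, and the heat-sink bin hasn't been touched.

```bash
python3 -c "
from cell import order
print(order.close_job())"
```

```text
the job is handed in; nothing more can be done
None
```

I tipped the strip bin to 0.25 rad, where the three front strips slid into the white tray; I then lowered it level, released it and handed in the job at about 19 s, with the other three strips still in the bin and the heat-sink bin untouched (no verdict was returned).

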